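# Charge the two-chamber polishing tumbler and lock its shutter with the pin spanner

## Robot

A 6-joint arm with a two-finger parallel gripper is mounted at the origin on the work surface. World frame = base frame: x ahead of the robot, y to its left, z up, the work surface at z = 0. Lengths are in m, angles in rad, forces in N, time in s.
With the tool pointing down it reaches from about 0.4 to 0.825 m from the base axis. Payload 7 kg.
Tool frame: the origin (TCP) lies midway between the tips of the shut fingers; the grasp point (between the pads) lies 19 mm behind it (grip_point_offset is the distance from the TCP to the grasp point, in m); z points along the fingers, y is the line along which they close (so a half turn about z gives the same grasp; the last joint's range is limited). The gripper opens to 85 mm and grips with 20 to 120 N. Pads are 22 mm wide; open, the fingers measure 114 mm over their backs; the gripper's body (76 mm by 85 mm) begins 54 mm behind the grasp point. The pads swing forward as they close: fully open they stand 13 mm farther back than shut.
Start: joints at [-1.03, 0.359, 0.012, 0, -1.224, -0.288], TCP at [0.169, -0.654, 0.231] pointing down, gripper open.
Joint ranges: [-3.07, 3.07], [-1.43, 2.12], [-1.02, 1.25], [-3.03, 1.67], [-3.05, -0], [-3.03, 3.03]. Speed limits (rad/s): [2.39, 2.39, 3.01, 3.14, 3.14, 3.14].

## Interface

Orientations are given as a unit quaternion [w, x, y, z].
In Python, from cell import * gives the robot as it stands.
- The arm moves only by the shell command python3 -m crank 'ROWS' [OPENING] [FORCE]. ROWS is a JSON object of lists of equal length, an entry for each row: "dp": the shift along the tool's x, y, z in mm, a list of three; "roll": the turn about the tool's z in rad. A call has 1 to 20 rows; each row is the pose to reach, as a shift and turn from the pose commanded when the call began, along the tool's axes at that moment; what a row does not reach only later rows make up. A row lasts 1/10 s, in which the tool goes at most 50 mm and 8.59 degrees, less where a joint would pass 70% of its speed; a pose out of reach is approached as far as the arm can. A call with a gripper value outside its range is refused whole. OPENING is the finger opening in mm, from 0 to 85.4, set as the call begins (- or left out, the last holds). The fingers move at their own pace and stop on an object; FORCE is the grip in N (left out, the last holds). Time passes only in rows, so rows that repeat a pose let the fingers close. It gives the time, the measured TCP pose, the force, the opening and the grip force at its end, in the units of the state.
- get_state(): the state, without advancing time (a new reading comes with each control period).
- camera(name): name is "scene" or "top" or "wrist"; returns the picture (384x512x3 uint8, blue, green, red); there is no depth.
- camera_model(name): a dict with "intrinsics" (3x3 intrinsics, pixels), "k1" (the pictures are not rectified: a ray, as slopes to the right and down, at radius r is drawn at 1 + k1 r^2 times it, then the intrinsics apply), "extrinsics" (4x4, takes a point from camera to world coordinates). Camera axes: x right, y down, z forward; pixel columns grow to the right and rows downward; lengths in m; the calibration is good to about 2 mm. A picture is of the moment at which its call begins: read the wrist's pose just before it. camera_model takes no time and is no camera call; for the wrist camera it gives the pose at the moment of the call.
- hand_in(): hands the job in; it is judged then, once.
The state is a dict: "time_s": time; "joints": joint angles; "joint_vel": joint speeds; "tau": joint torques, N m; "tool_pos": TCP position; "ee_rot": TCP orientation; "contact_force": force on the tool from outside, world axes, zero at the start; "moment": the same for the moment, N m; "opening": finger opening in m; "finger_force": force on a finger pad.
Only numpy, scipy, OpenCV 4.12 (cv2) and the standard library are available. Lean on these libraries where they do the work, as an engineer would, in place of code of your own. Each camera call takes 0.05 s, during which the arm holds its last target. There are 200 camera calls.

## Task

One of the tumbler's two chambers still holds a copper boss. With the pin spanner seated in both holes of the ring, turn the shutter's window over the other, empty chamber (never open it over the chamber with the boss), put every brass casting into that chamber, and then turn the shutter shut again with the spanner, window back midway between the chambers. Finish with the spanner standing back on its wooden rest, pins in the slot; turn the shutter only with the spanner, and do not disturb the tape roll, spray can and jar.

Things in the scene. Friction and masses are not known exactly. Their poses are not given: they have to be found in the camera images.
- tumbler: Fixed grey drum with black-lined chambers, 250 mm diameter, top face 100 mm above the table; origin on its axis at table height, z up. Its x axis points to where the window stands when shut, roughly towards the robot; a black motor box (50 x 90 x 65 mm) is opposite. Two chambers at +72 deg (a) and -72 deg (b) from x, anticlockwise from above: 60 deg sectors, 40 to 118 mm from the axis, floor 12 mm above the table.
- chamber_a (a point): Centre of the mouth of chamber a, at the drum's top face (100 mm above the table), 79 mm from the drum's axis. The mouth is 78 mm long radially and about 79 mm wide here.
- chamber_b (a point): Centre of the mouth of chamber b, at the drum's top face, 79 mm from the drum's axis; the same shape.
- shutter (a joint): Angle (rad, anticlockwise from above) of the shutter on the drum: a clear disc, 242 mm diameter, top face 107 mm above the table, with a metal-edged sector window 68 deg wide. 0: shut, both chambers covered. +1.257: window over chamber a; -1.257: over chamber b. Stops at +-1.33. Starts within 0.2 of shut. Friction (about 0.12 N m) holds it where it is left.
- ring_top (a point): Centre of the top of the round aluminium ring (76 mm diameter, 14 mm high, top 121 mm above the table) on the middle of the shutter, turning with it. Its x axis points to the middle of the window; z up. The two spanner holes lie on its y axis, 25 mm either side of the centre, 14 mm in diameter and 14 mm deep.
- window (a point): Middle of the window in the shutter, 79 mm from the drum's axis, 107 mm above the table; turns with the shutter.
- spanner_grip (a point): Centre of the wooden grip (78 long x, 24 wide y, 36 mm high) of the two-pin T spanner, 250 g; z up. Below it a steel stem, a crossbar 80 x 26 x 12 mm along x, and two pins down, 9 mm diameter, 12 mm long, 25 mm either side of the middle along x. Pin tips 56 mm, bar's underside 44 mm below this point; seated in the ring, this point is 44 mm above the ring's top. Starts standing on its rest.
- rest_top (a point): Middle of the top of the spanner's fixed wooden rest, 20 mm above the table: a block 110 mm long (x) and 60 mm wide with a slot 16 mm wide and 16 mm deep along its whole length, in which both pins stand while the crossbar lies on top (grip centre then 44 mm above this point, grip along the slot).
- bar1_mid (a point): A loose brass casting, a dog-bone bar 62 mm long, 22 mm high, lying on the mat: two ends 22 mm wide and 14 mm long, a waist 16 mm wide and 34 mm long between them; about 90 g. This point is its centre (11 mm above the mat as it lies), x along its length. There are two to four such castings.
- bar2_mid (a point): A loose brass casting, a dog-bone bar 62 mm long, 22 mm high, lying on the mat: two ends 22 mm wide and 14 mm long, a waist 16 mm wide and 34 mm long between them; about 90 g. This point is its centre (11 mm above the mat as it lies), x along its length. There are two to four such castings.
- bar3_mid (a point): A loose brass casting, a dog-bone bar 62 mm long, 22 mm high, lying on the mat: two ends 22 mm wide and 14 mm long, a waist 16 mm wide and 34 mm long between them; about 90 g. This point is its centre (11 mm above the mat as it lies), x along its length. There are two to four such castings.
- bar4_mid (a point): A loose brass casting, a dog-bone bar 62 mm long, 22 mm high, lying on the mat: two ends 22 mm wide and 14 mm long, a waist 16 mm wide and 34 mm long between them; about 90 g. This point is its centre (11 mm above the mat as it lies), x along its length. There are two to four such castings.
- boss_a: Copper boss, a round stepped lump of 56 mm diameter and 45 mm height, lying in chamber a under the clear shutter; present only if chamber a is the occupied one. Origin at its underside.
- boss_b: The same copper boss in chamber b; present only if chamber b is the occupied one. Exactly one of the two is there.
- tape: Bystander: roll of tape lying flat, 100 mm diameter, 45 mm high. Origin at its underside.
- spray: Bystander: upright grey spray can, 60 mm diameter, 150 mm high. Origin at its underside.
- jar: Bystander: amber jar, 70 mm diameter, 70 mm high. Origin at its underside.
There are look-alikes about, which are no part of the job. Leave any green or grey look-alike of the part that bears bar1_mid alone.

How it is judged:
On the way, in this order (a step that is already met when the one before it is completed fails the run):
1. both pins of the spanner are down in the ring's holes (bar within 5 mm of the ring) (horizontal distance between spanner_grip and ring_top below 0.008 m and z of spanner_grip in the frame of ring_top below 0.049 m and angle between spanner_grip's own z axis and vertical below 0.12 rad), for 0.2 s.
2. with the spanner still in the holes, the window stands over the empty chamber (within 0.13 rad) (all of step 1 and horizontal distance between window and boss_a above 0.12 m and horizontal distance between window and boss_b above 0.12 m and (value of joint shutter above 1.127 rad or value of joint shutter below -1.127 rad)), for 0.2 s.
3. every casting is in the empty chamber, below the shutter (horizontal distance between each of bar1_mid, bar2_mid, bar3_mid, bar4_mid and tumbler below 0.118 m and height (world z) of each of bar1_mid, bar2_mid, bar3_mid, bar4_mid below 0.098 m and horizontal distance between each of bar1_mid, bar2_mid, bar3_mid, bar4_mid and boss_a above 0.06 m and horizontal distance between each of bar1_mid, bar2_mid, bar3_mid, bar4_mid and boss_b above 0.06 m), for 0.3 s.
4. with the spanner in the holes again, the shutter is turned shut (within 0.13 rad) (all of step 1 and value of joint shutter between -0.13 and 0.13 rad), for 0.2 s.
At the end, for the whole second after the job is handed in: every casting lies in the chamber without the boss, below the shutter; the shutter is shut (joint within 0.13 rad of 0); the spanner stands on its rest, pins in the slot, grip centre within 30 mm of the rest's middle, upright within 0.15 rad and at rest (all of step 3 and value of joint shutter between -0.13 and 0.13 rad and horizontal distance between spanner_grip and rest_top below 0.03 m and z of spanner_grip in the frame of rest_top below 0.05 m and angle between spanner_grip's own z axis and vertical below 0.15 rad and linear speed of spanner below 0.03 m/s); the robot touches nothing.
It fails at once if the window is opened over the chamber with the boss (a) (horizontal distance between window and boss_a below 0.05 m).
It fails at once if the window is opened over the chamber with the boss (b) (horizontal distance between window and boss_b below 0.05 m).
It fails at once if the shutter is turned by the fingers instead of the spanner (contact force between the fingers and shutter above 4 N and (velocity of joint shutter above 0.2 rad/s or velocity of joint shutter below -0.2 rad/s)).
It fails at once if the tape roll, spray can or jar is moved more than 30 mm (distance of any of tape, spray, jar from where it was at the start of the episode above 0.03 m).
Of boss_a, boss_b only 1 to 1 are there at a start; the rules pass over those that are not, and their reading is None.
Of bar1, bar2, bar3, bar4 only 2 to 4 are there at a start; the rules pass over those that are not, and their reading is None.
At some moment in a run one of bar1, bar2, bar3, bar4 may be knocked a few centimetres aside while the robot is not near it.
It also fails if it takes over 208 s, if anything falls off the work surface, if the arm or the gripper's body presses on something with over 40 N, if the wrist force passes 120 N, or if a joint passes its speed limit or range.

## Working session

There is one attempt and no reset: what is moved stays moved. The work goes in short steps, Python scripts to look and compute and a shell command to move; the robot and the scene stay as the last step left them, time stands still between calls to the robot, and variables do not carry over. Pictures are saved under pics/ and viewed, at most 18 in all, crops included, and the job is handed in when it is done.

```bash
ls; mkdir -p pics; cat > h.py <<'E'
from cell import *
import numpy as np, cv2
from scipy.spatial.transform import Rotation as R
def snap(n,f):
    m=camera_model(n); im=camera(n); cv2.imwrite('pics/'+f+'.png',im); np.savez('pics/'+f,im=im,K=m['intrinsics'],k1=m['k1'],E=m['extrinsics']); return im
def load(f): return np.load('pics/'+f+'.npz')
def pt(d,u,v,z):
    K=d['K'];k=float(d['k1']);E=d['E']
    a=np.array([(u-K[0,2])/K[0,0],(v-K[1,2])/K[1,1]]);s=a.copy()
    for _ in range(20): s=a/(1+k*(s@s))
    r=E[:3,:3]@np.array([*s,1]);o=E[:3,3]
    return o+r*(z-o[2])/r[2]
def px(d,p):
    K=d['K'];k=float(d['k1']);E=d['E']
    c=E[:3,:3].T@(np.array(p)-E[:3,3]);s=c[:2]/c[2];s=s*(1+k*(s@s))
    return np.array([K[0,0]*s[0]+K[0,2],K[1,1]*s[1]+K[1,2]])
def tool():
    s=get_state();q=s['ee_rot'];return np.array(s['tool_pos']),R.from_quat([q[1],q[2],q[3],q[0]]).as_matrix()
def to(p,yaxis_deg=None):
    "mm shift in tool axes to world p; roll to set the tool y along world angle (mod 180)"
    t,M=tool();d=M.T@(np.array(p)-t)*1000
    r=0
    if yaxis_deg is not None:
        cur=np.degrees(np.arctan2(M[1,1],M[0,1])); e=(yaxis_deg-cur+90)%180-90; r=-np.radians(e)
    print('dp',d.round(1),'roll',round(r,3),'j6',round(get_state()['joints'][5],2))
E
python3 - <<'E'
from h import *
a=snap('scene','s0');b=snap('top','t0')
cv2.imwrite('pics/both.png',np.vstack([a,b])[:, :]) 
for n in('scene','top'):
    m=camera_model(n);print(n,np.array(m['extrinsics']).round(3).tolist(),np.array(m['intrinsics']).round(1).tolist(),m['k1'])
print(get_state())
E
```

```text
pics
scene [[-0.418, 0.684, -0.598, 1.496], [0.909, 0.324, -0.264, 0.37], [0.013, -0.653, -0.757, 1.333], [0.0, 0.0, 0.0, 1.0]] [[491.3, 0.0, 251.8], [0.0, 491.3, 191.3], [0.0, 0.0, 1.0]] -0.0720887566337628
top [[0.0, -0.992, 0.127, 0.411], [-1.0, -0.004, -0.028, -0.019], [0.028, -0.127, -0.992, 1.309], [0.0, 0.0, 0.0, 1.0]] [[418.5, 0.0, 254.4], [0.0, 418.5, 193.6], [0.0, 0.0, 1.0]] -0.09790365824819536
{'time_s': 0.1, 'joints': array([-1.02988889e+00,  3.59286348e-01,  1.11388520e-02, -3.16936506e-04,
       -1.22409379e+00, -2.88132262e-01]), 'joint_vel': array([ 0.00043085, -0.00122316,  0.00239293,  0.00105244, -0.0006106 ,
       -0.00117339]), 'tau': array([-1.48885356e-03, -5.84766161e+01,  2.94111407e+01,  6.95447132e+00,
       -3.14580924e-03, -7.57076151e-06]), 'tool_pos': array([ 0.16869872, -0.65312701,  0.2304695 ]), 'ee_rot': array([-1.54598377e-04, -1.25997817e-01,  9.92030244e-01,  7.21304120e-04]), 'contact_force': array([ 0.01941494, -1.16403175, -0.00435782]), 'moment': array([ 0.0237798 , -0.00473654, -0.01532821]), 'finger_force': 0.0, 'opening': 0.08502303606545439}
```

View pics/t0.png

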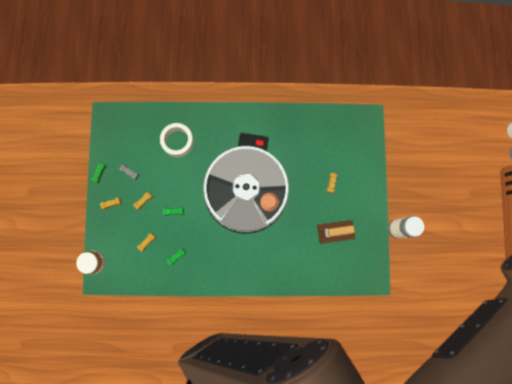

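View pics/s0.png

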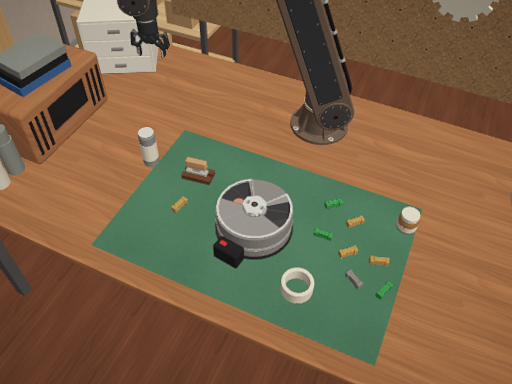

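Brass candidates in the top view are (110,203), (142,201), (146,242) and (332,183). The look-alikes are green at (98,172), (172,211) and (176,257), and grey at (129,172). The boss is at (268,202), on the right (−y) side, so it's in chamber a. The empty one is chamber b on the left. The spanner is on its rest at (338,231).

```bash
cat >> h.py <<'E'
def blobs(im,lo,hi,amin,amax=1e9):
    h=cv2.cvtColor(im,cv2.COLOR_BGR2HSV);m=cv2.inRange(h,lo,hi)
    n,L,S,C=cv2.connectedComponentsWithStats(m);o=[]
    for i in range(1,n):
        if amin<S[i,4]<amax:
            ys,xs=np.where(L==i);c=np.cov(np.c_[xs,ys].T);w,V=np.linalg.eigh(c)
            o.append((C[i],V[:,1],S[i,4]))
    return o
def bars(d,z,**k):
    o=[]
    for c,v,a in blobs(d['im'],(10,120,90),(30,255,255),k.get('amin',60),k.get('amax',400)):
        p=pt(d,*c,z);q=pt(d,*(c+8*v),z)-p;o.append((p,np.degrees(np.arctan2(q[1],q[0])),a,c))
    return o
E
python3 - <<'E'
from h import *
d=load('t0')
for p,a,A,c in bars(d,0.015):
    if 85<c[0]<390 and 100<c[1]<295: print(p.round(3),a.round(0),A,c.round(1))
im=d['im']
def circ(i0,c,lo,hi,r): 
    pass
s=cv2.resize(im[135:255,190:370],None,fx=4.4,fy=4.4,interpolation=cv2.INTER_CUBIC);cv2.imwrite('pics/c1.png',s)
print(px(d,[0.41,0,0.1]))
E
```

```text
[ 0.613 -0.299  0.015] 167.0 133 [331.6 182.6]
[0.554 0.293 0.015] 134.0 139 [142.5 200.4]
[ 0.552 -0.1    0.015] 177.0 249 [268.8 201.5]
[0.545 0.394 0.015] 106.0 133 [110.1 202.9]
[0.425 0.279 0.015] 137.0 135 [145.8 242. ]
[0.365 0.427 0.015] -171.0 63 [ 97.7 261.1]
[235.91798596 247.35759214]
```

View pics/c1.png

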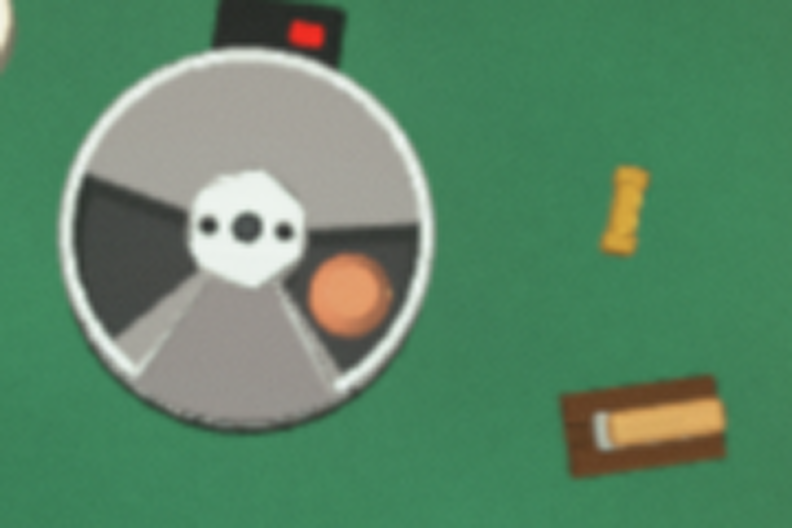

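The crop confirms the boss is in chamber a at crop (348,295). Ring holes are at crop (208,225) and (284,231), and the spanner is at crop (667,422). Four brass castings look right; the blobs at (269,201) and (98,261) are the boss and the jar.

```bash
python3 - <<'E'
from h import *
d=load('t0')
f=lambda u,v,z:pt(d,190+u/4.4,135+v/4.4,z)
h1,h2=f(208,225,.121),f(284,231,.121)
print('ring',f(246,228,.121).round(4),((h1+h2)/2).round(4),'len',np.linalg.norm(h1-h2),'win dir',np.degrees(np.arctan2(*(h2-h1)[1::-1]))-90+360)
print('drum outer',f(247,236,.1))
print('motor',f(280,33,.065), f(306,35,.066))
print('boss',f(348,295,.057))
for c,v,a in blobs(d['im'],(8,60,120),(25,255,255),80):
    if 310<c[0]<370 and 215<c[1]<245: 
        p=pt(d,*c,.082);q=pt(d,*(c+9*v),.082)-p;print('grip',c,a,p,np.degrees(np.arctan2(q[1],q[0])))
print('rest corners',[f(*c,.02).round(3) for c in((560,397),(715,376),(724,458),(574,477))])
to([0.46,-0.29,0.25],0)
E
```

```text
ring [ 0.5825 -0.028   0.121 ] [ 0.5825 -0.028   0.121 ] len 0.04967576602690571 win dir 175.68847253955857
drum outer [ 0.58013763 -0.02884747  0.1       ]
motor [ 0.72723322 -0.0515426   0.065     ] [ 0.72569274 -0.06953511  0.066     ]
boss [ 0.54567417 -0.09844418  0.057     ]
grip [340.6        230.44489796] 245 [ 0.45918047 -0.30834636  0.082     ] 97.4924402134893
rest corners [array([ 0.478, -0.25 ,  0.02 ]), array([ 0.493, -0.361,  0.02 ]), array([ 0.435, -0.366,  0.02 ]), array([ 0.422, -0.259,  0.02 ])]
dp [-372.8  278.8  -19.2] roll -1.318 j6 -0.29
```

```bash
python3 - <<'E'
from h import *
to([0.459,-0.308,0.20],7.5)
E
```

```text
dp [-367.4  261.6   30.8] roll -1.449 j6 -0.29
```

```bash
python3 -m crank '{"dp":[[-367,262,31],[-367,262,31],[-367,262,31],[-367,262,31],[-367,262,31],[-367,262,31],[-367,262,31],[-367,262,31],[-367,262,31],[-367,262,31],[-367,262,31],[-367,262,31],[-367,262,31],[-367,262,31],[-367,262,31]],"roll":[-1.449,-1.449,-1.449,-1.449,-1.449,-1.449,-1.449,-1.449,-1.449,-1.449,-1.449,-1.449,-1.449,-1.449,-1.449]}' 60 60
python3 - <<'E'
from h import *
snap('wrist','w1');print(get_state()['tool_pos'])
d=load('w1');print(px(d,[.459,-.308,.082]))
to([0.459,-0.308,0.047],7.5)
E
```

```text
time_s: 1.6
tool_pos: [0.4581, -0.3087, 0.2003]
ee_rot: [-0.0, 0.751, -0.66, 0.0]
contact_force: [-0.4, 1.5, 1.0]
opening: 0.0601
finger_force: 0.0
[ 0.45816947 -0.30865686  0.20033585]
[251.99739509 185.02712746]
dp [ -0.5  -0.9 153.3] roll -0.002 j6 0.37
```

View pics/w1.png

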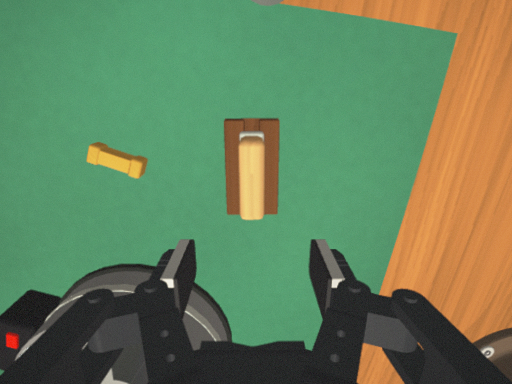

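The spanner grip is at (251,178), with its length down the picture, on the rest at (251,166). One brass casting is at (117,161).

```bash
python3 - <<'E'
from h import *
d=load('w1')
h=cv2.cvtColor(d['im'],cv2.COLOR_BGR2HSV)
print('hsv',h[180,251],h[216,251],h[160,230])
m=cv2.inRange(h,(10,60,150),(30,255,255)); m[:, :225]=0;m[:,290:]=0;m[:120]=0;m[230:]=0
c=max(cv2.findContours(m,cv2.RETR_EXTERNAL,cv2.CHAIN_APPROX_NONE)[0],key=cv2.contourArea);r=cv2.boundingRect(c);print(r)
x0=r[0]+r[2]/2
for v in (r[1],r[1]+r[3]): print(pt(d,x0,v,.082).round(4),pt(d,x0,v,.046).round(4))
a=[pt(d,*q,.02) for q in((224,119),(279,119),(278,214),(227,214))];print(np.round(a,4),np.mean(a,0).round(4))
E
```

```text
hsv [ 20 126 233] [ 20 122 236] [ 12 156 129]
(238, 137, 27, 83)
[ 0.4651 -0.3516  0.082 ] [ 0.4645 -0.3465  0.046 ]
[ 0.455  -0.2731  0.082 ] [ 0.453  -0.2572  0.046 ]
[[ 0.4956 -0.3581  0.02  ]
 [ 0.4375 -0.3656  0.02  ]
 [ 0.4216 -0.2574  0.02  ]
 [ 0.4812 -0.2497  0.02  ]] [ 0.459  -0.3077  0.02  ]
```

```bash
python3 -m crank '{"dp":[[-3,1,50],[-3,1,100],[-3,1,130],[-3,1,154],[-3,1,154],[-3,1,154]],"roll":[0,0,0,0,0,0]}' 60 60
python3 -m crank '{"dp":[[0,0,0],[0,0,0],[0,0,0],[0,0,0],[0,0,0],[0,0,0],[0,0,0]],"roll":[0,0,0,0,0,0,0]}' 0 100
python3 -m crank '{"dp":[[0,0,-20],[0,0,-50],[0,0,-100],[0,0,-150],[0,0,-150]],"roll":[0,0,0,0,0]}' - -
python3 - <<'E'
from h import *
snap('wrist','w2');to([.459,-.308,.25])
E
```

```text
time_s: 2.25
tool_pos: [0.4573, -0.3056, 0.0467]
ee_rot: [0.0, 0.752, -0.659, -0.0]
contact_force: [-0.1, -0.1, 0.2]
opening: 0.0598
finger_force: 0.0
time_s: 2.95
tool_pos: [0.4582, -0.3056, 0.048]
ee_rot: [-0.0, 0.752, -0.659, 0.001]
contact_force: [-0.4, 1.1, 5.1]
opening: 0.0225
finger_force: 97.9
time_s: 3.45
tool_pos: [0.4608, -0.3069, 0.2045]
ee_rot: [-0.002, 0.752, -0.659, 0.006]
contact_force: [0.9, -0.5, -3.2]
opening: 0.0229
finger_force: 98.7
dp [  2.3   0.1 -49.4] roll 0 j6 0.36
```

View pics/w2.png

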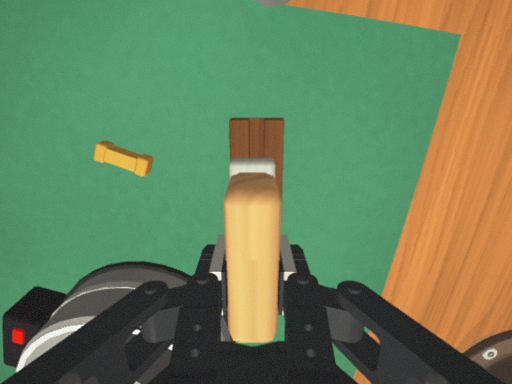

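The spanner is held between the pads (grip top spans (253,178) to (253,341)) and is off its rest. Next I go beside the ring for a close look.

```bash
python3 - <<'E'
from h import *
d=load('w2')
print(get_state()['joints'].round(2))
for z in(.239,.205): print(z,[pt(d,253,v,z).round(4) for v in(180,341)])
to([.588,.042,.25],175.7)
E
```

```text
[-0.23  0.17 -0.31  0.   -1.07  0.36]
0.239 [array([ 0.4673, -0.355 ,  0.239 ]), array([ 0.4569, -0.2775,  0.239 ])]
0.205 [array([ 0.4663, -0.3453,  0.205 ]), array([ 0.4527, -0.2437,  0.205 ])]
dp [-327.8 -173.6  -49.1] roll 0.206 j6 0.36
```

```bash
python3 -m crank '{"dp":[[0,0,-49],[-50,-25,-49],[-328,-174,-49],[-328,-174,-49],[-328,-174,-49],[-328,-174,-49],[-328,-174,-49],[-328,-174,-49],[-328,-174,-49],[-328,-174,-49],[-328,-174,-49],[-328,-174,-49],[-328,-174,-49]],"roll":[0,0,0.206,0.206,0.206,0.206,0.206,0.206,0.206,0.206,0.206,0.206,0.206]}' - -
python3 - <<'E'
from h import *
im=snap('wrist','w3');t,M=tool();print(t,M.round(3).tolist())
d=load('w3');print(px(d,[.5825,-.028,.121]))
E
```

```text
time_s: 4.8
tool_pos: [0.5864, 0.0417, 0.2451]
ee_rot: [-0.0, -0.68, 0.734, 0.0]
contact_force: [-0.3, -0.1, -2.1]
opening: 0.0229
finger_force: 99.0
[0.58653574 0.04173863 0.24528215] [[-0.076, -0.997, -0.0], [-0.997, 0.076, 0.0], [-0.0, 0.0, -1.0]]
[251.29273475 105.31586397]
```

View pics/w3.png

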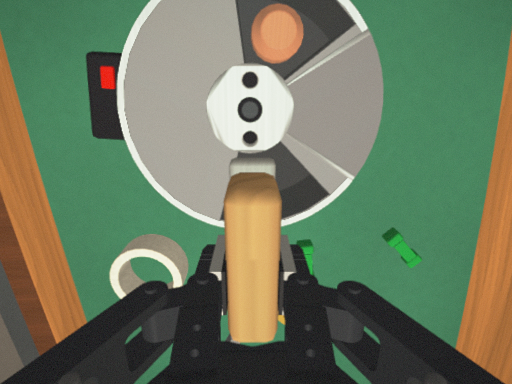

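Ring holes show at about (250,80) and (250,139). The held crossbar's end is at (252,160), and the grip spans (253,175) to (253,341).

```bash
python3 - <<'E'
from h import *
d=load('w3');im=d['im'];g=cv2.cvtColor(im,cv2.COLOR_BGR2GRAY)
m=(g<90).astype(np.uint8);m[:66]=0;m[152:]=0;m[:,:215]=0;m[:,285:]=0
n,L,S,C=cv2.connectedComponentsWithStats(m)
P=[]
for i in range(1,n):
    if S[i,4]>40:
        p=pt(d,*C[i],.121);print(C[i].round(1),S[i,2:],p.round(4));P.append(p)
# bar end profile
print('col',[int(x) for x in g[150:182,252]])
print('row',[int(x) for x in g[165,222:284]])
c=cv2.inRange(cv2.cvtColor(im,cv2.COLOR_BGR2HSV),(10,60,100),(30,255,255))[:,252];v=np.where(c[150:360])[0]+150;print('grip rows',v.min(),v.max())
t,M=tool()
for zg in(.017,.020):
  G=t[2]+zg
  for nm,v,dz in(('barend',158,-.032),('griptop',v.min(),.018),('gripend',v.max(),.018)):
    print(zg,nm,(M.T@(pt(d,252.5,v,G+dz)-t)*1000).round(1))
E
```

```text
[279.2  69.9] [ 16  14 105] [ 0.5569 -0.055   0.121 ]
[249.6  79.5] [ 14  16 175] [ 0.5823 -0.0493  0.121 ]
[249.4 109.2] [ 24  25 291] [ 0.5844 -0.0249  0.121 ]
[249.6 137.2] [ 14  13 131] [ 0.5861 -0.0006  0.121 ]
[277.1 148.1] [ 20  10 107] [0.5621 0.0111 0.121 ]
col [175, 160, 148, 102, 76, 78, 79, 82, 96, 106, 113, 122, 134, 149, 165, 182, 196, 198, 201, 200, 201, 195, 134, 92, 91, 99, 94, 92, 89, 89, 93, 98]
row [171, 170, 170, 169, 173, 173, 162, 144, 146, 159, 167, 171, 173, 179, 177, 179, 181, 181, 179, 178, 179, 179, 185, 178, 177, 177, 174, 178, 178, 182, 182, 182, 183, 179, 178, 178, 181, 182, 185, 180, 179, 184, 182, 181, 178, 177, 183, 180, 178, 176, 171, 165, 151, 120, 82, 76, 76, 78, 77, 73, 76, 77]
grip rows 173 341
0.017 barend [46.7 -0.4 15. ]
0.017 griptop [ 51.6  -0.4 -35. ]
0.017 gripend [-29.1  -0.4 -35. ]
0.02 barend [47.3 -0.4 12. ]
0.02 griptop [-26.   -0.4 -38. ]
0.02 gripend [-26.   -0.4 -38. ]
```

```bash
python3 - <<'E'
from h import *
d=load('w3');im=d['im']
t,M=tool()
for zg in(.017,.020):
  G=t[2]+zg
  for nm,r,dz in(('bartop165',165,-.032),('barbot157',157,-.044),('gripbot173',173,-.018),('griptop ~180',180,.018),('gripend',341,.018)):
    print(zg,nm,(M.T@(pt(d,252.5,r,G+dz)-t)*1000).round(1))
cv2.imwrite('pics/c3.png',cv2.resize(im[55:205,200:310],None,fx=4,fy=4,interpolation=cv2.INTER_CUBIC))
E
```

```text
0.017 bartop165 [42.8 -0.4 15. ]
0.017 barbot157 [44.7 -0.4 27. ]
0.017 gripbot173 [42.  -0.4  1. ]
0.017 griptop ~180 [ 48.9  -0.4 -35. ]
0.017 gripend [-29.1  -0.4 -35. ]
0.02 bartop165 [43.5 -0.4 12. ]
0.02 barbot157 [45.3 -0.4 24. ]
0.02 gripbot173 [42.8 -0.4 -2. ]
0.02 griptop ~180 [ 49.8  -0.4 -38. ]
0.02 gripend [-26.   -0.4 -38. ]
```

View pics/c3.png

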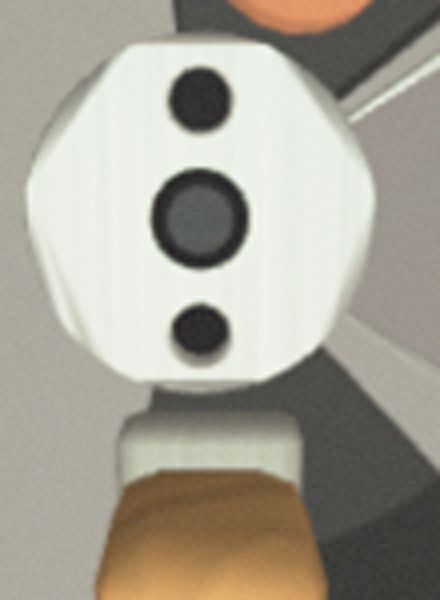

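```bash
python3 -m crank '{"dp":[[30,-1,0],[61.5,-2.5,0],[61.5,-2.5,40],[61.5,-2.5,75],[61.5,-2.5,75],[61.5,-2.5,75]],"roll":[0,0,0,0,0,0]}' - -
python3 - <<'E'
from h import *
a=snap('wrist','w4');b=snap('scene','s4');print(tool()[0])
d=load('s4');c=px(d,[.584,-.0255,.121]).astype(int);print(c)
x=cv2.resize(a[90:290,150:350],(600,600),interpolation=cv2.INTER_CUBIC)
cv2.imwrite('pics/c4.png',x)
cv2.imwrite('pics/c4b.png',cv2.resize(b[c[1]-50:c[1]+40,c[0]-60:c[0]+60],(800,600),interpolation=cv2.INTER_CUBIC))
E
```

```text
time_s: 5.45
tool_pos: [0.5849, -0.0195, 0.171]
ee_rot: [-0.0, -0.68, 0.733, -0.0]
contact_force: [0.6, -0.3, -2.0]
opening: 0.023
finger_force: 98.9
[ 0.58618767 -0.0188072   0.17262484]
[253 203]
```

View pics/c4.png

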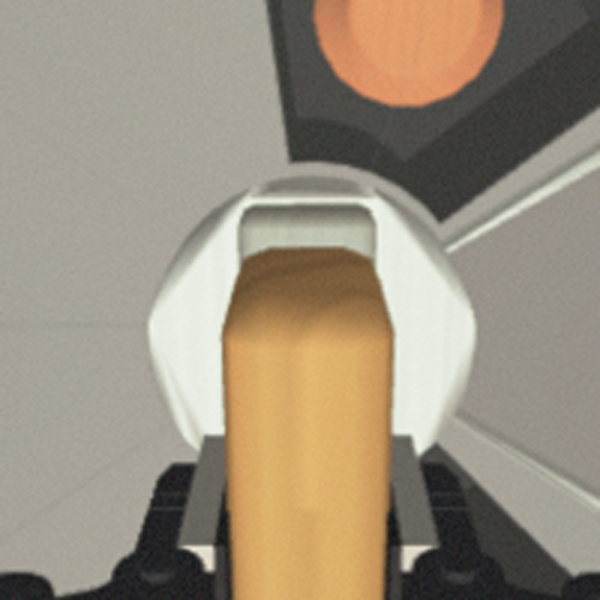

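View pics/c4b.png

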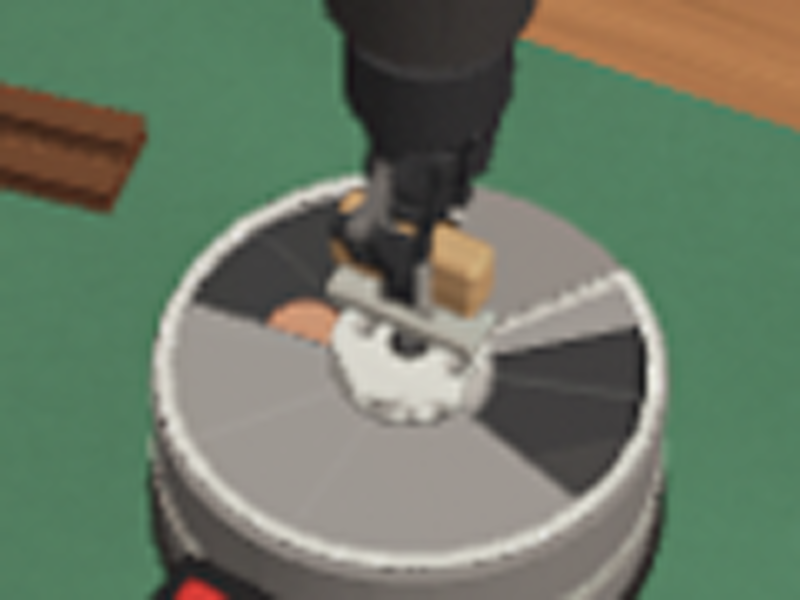

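The wrist crop shows the bar laterally centred on the ring, with its end at crop (309,206). The scene crop shows both pins just above their holes.

```bash
python3 - <<'E'
from h import *
d=load('w4');t,M=tool()
E=pt(d,253,159,t[2]-.027);print('bar bottom end',E.round(4),'grip centre',(E-.04*M[:,0]).round(4))
for r in(144,147,150,153): print(r,pt(d,254,r,.121).round(4),pt(d,254,r,.107).round(4))
for c in(150+150/3,150+475/3): print('ring side',pt(d,c,90+325/3,.114).round(4))
s=get_state();print(s['contact_force'],t)
E
```

```text
bar bottom end [ 0.5818 -0.0632  0.1456] grip centre [ 0.5848 -0.0233  0.1456]
144 [ 0.5808 -0.0678  0.121 ] [ 0.5809 -0.0655  0.107 ]
147 [ 0.5809 -0.0658  0.121 ] [ 0.581  -0.0634  0.107 ]
150 [ 0.5811 -0.0638  0.121 ] [ 0.5812 -0.0612  0.107 ]
153 [ 0.5812 -0.0619  0.121 ] [ 0.5813 -0.0591  0.107 ]
ring side [ 0.6223 -0.0307  0.114 ]
ring side [ 0.5449 -0.0248  0.114 ]
[-0.02235302 -0.17072168 -2.37739098] [ 0.58618767 -0.0188072   0.17262484]
```

```bash
python3 -m crank '{"dp":[[2,0.5,0],[2,0.5,6],[2,0.5,12],[2,0.5,15],[2,0.5,15]],"roll":[0,0,0,0,0]}' - -
```

```text
time_s: 6.05
tool_pos: [0.5837, -0.0208, 0.1545]
ee_rot: [-0.001, -0.68, 0.733, 0.0]
contact_force: [-0.2, 0.2, -3.0]
opening: 0.023
finger_force: 98.9
```

```bash
python3 -m crank '{"dp":[[0,0,2],[0,0,4],[0,0,6],[0,0,7],[0,0,7],[0,0,7]],"roll":[0,0,0,0,0,0]}' - -
```

```text
time_s: 6.65
tool_pos: [0.5842, -0.0207, 0.1489]
ee_rot: [0.0, -0.68, 0.733, -0.0]
contact_force: [-2.1, 0.8, 4.9]
opening: 0.0227
finger_force: 99.7
```

Seated. Now I turn clockwise about the ring's centre.

```bash
python3 -m crank '{"dp":[[0,-0.5,0],[0.2,-1,0],[0.2,-1.5,0],[0.4,-1.9,0],[0.6,-2.4,0],[0.9,-2.8,0],[1.2,-3.2,0],[1.5,-3.6,0],[1.9,-3.9,0],[2.3,-4.2,0],[2.7,-4.4,0],[3.2,-4.7,0],[3.7,-4.8,0],[4,-4.9,0],[4,-4.9,0],[4,-4.9,0]],"roll":[0.1,0.2,0.3,0.4,0.5,0.6,0.7,0.8,0.9,1.0,1.1,1.2,1.3,1.37,1.37,1.37]}' - -
python3 - <<'E'
from h import *
t,M=tool();print(t,np.degrees(np.arctan2(M[1,1],M[0,1])))
a=snap('wrist','w5');b=snap('scene','s5')
cv2.imwrite('pics/c5.png',np.hstack([cv2.resize(a,(448,336)),cv2.resize(b[140:280,185:325],(336,336))]))
E
```

```text
time_s: 8.25
tool_pos: [0.5888, -0.025, 0.1489]
ee_rot: [0.0, -0.063, 0.998, 0.0]
contact_force: [-3.2, 0.9, 4.8]
opening: 0.0225
finger_force: 100.1
[ 0.58882033 -0.02500967  0.14894573] 97.20536165088778
```

View pics/c5.png

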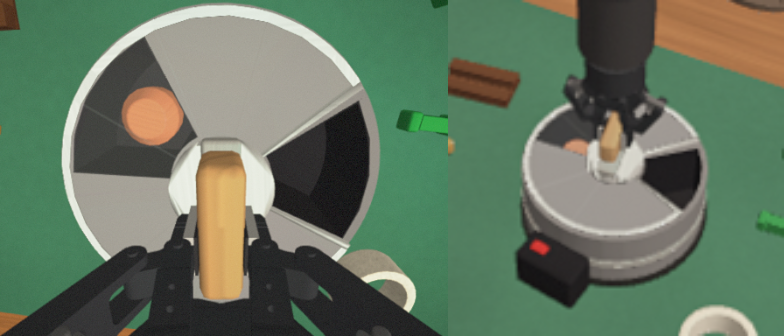

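The window now stands over the dark empty chamber b; its edges end at about (361,86) and (348,246) in the picture. I'll check the angle.

```bash
python3 - <<'E'
from h import *
d=load('w5');C=np.array([.584,-.026,.107])
A=[]
for u,v in((412.6,98.3),(397.7,281)):
    p=pt(d,u,v,.107)-C;A.append(np.degrees(np.arctan2(p[1],p[0])));print((p+C).round(3),np.linalg.norm(p),A[-1])
print('mid',np.mean(A),'width',A[0]-A[1],'shutter',np.radians(np.mean(A)-170.8))
E
```

```text
[0.5   0.062 0.107] 0.12169326580017574 133.82901319049546
[0.627 0.089 0.107] 0.122665428225636 69.622161049114
mid 101.72558711980473 width 64.20685214138146 shutter -1.2055759336413872
```

```bash
python3 -m crank '{"dp":[[0,-0.2,0],[0,-0.2,0],[0,-0.2,0],[0,-0.2,-0.5]],"roll":[0.03,0.05,0.05,0.05]}' - -
python3 -m crank '{"dp":[[0,0,0],[0,0,0],[0,0,0],[0,0,0],[0,0,-10],[0,0,-40],[0,0,-80],[0,0,-110],[0,0,-110]],"roll":[0,0,0,0,0,0,0,0,0]}' 60 60
python3 - <<'E'
from h import *
snap('top','t6');snap('wrist','w6');d=load('t6');print(get_state()['joints'].round(2))
for p,a,A,c in bars(d,0.015):
    if 85<c[0]<390 and 100<c[1]<295: print(p.round(3),a.round(0),A,c.round(1))
cv2.imwrite('pics/c6.png',np.hstack([cv2.resize(d['im'][130:250,190:310],(400,400)),cv2.resize(load('w6')['im'],(400,400))]))
E
```

```text
time_s: 8.75
tool_pos: [0.5889, -0.0252, 0.149]
ee_rot: [0.0, -0.038, 0.999, 0.0]
contact_force: [-0.8, 0.3, -0.6]
opening: 0.0228
finger_force: 99.3
time_s: 9.65
tool_pos: [0.5912, -0.0253, 0.2649]
ee_rot: [0.004, -0.038, 0.999, 0.0]
contact_force: [0.4, 1.0, -0.3]
opening: 0.0597
finger_force: 0.0
[ 0.29  0.2  -0.14 -0.   -1.23 -1.78]
[ 0.613 -0.299  0.015] 167.0 133 [331.6 182.6]
[ 0.59  -0.031  0.015] -175.0 94 [246.5 189.1]
[ 0.552 -0.1    0.015] 172.0 250 [268.8 201.5]
```

View pics/c6.png

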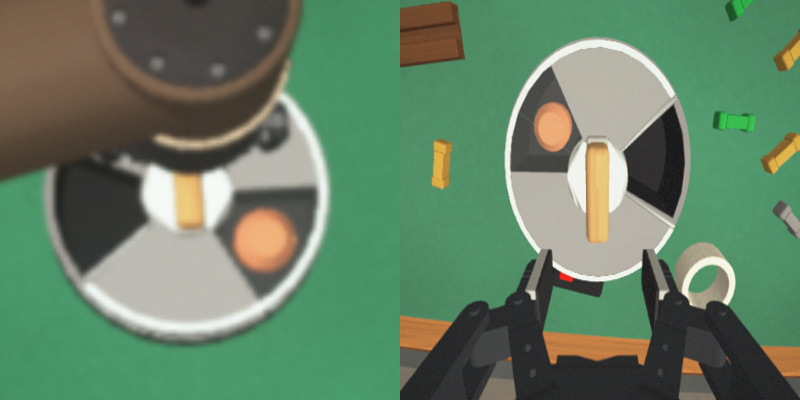

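The spanner stands upright in the ring, with the window over chamber b. The wrist view shows the lone casting on the left and others on the right. I'll measure the lone one from the wrist view.

```bash
python3 - <<'E'
from h import *
d=load('w6')
for p,a,A,c in bars(d,0.015,amin=200,amax=5000): print(p.round(4),a.round(1),A,c.round(1))
to([.613,-.299,.2],77)
E
```

```text
[ 0.4579 -0.2945  0.015 ] -83.3 3893 [38.  32.1]
[0.4359 0.2688 0.015 ] -36.9 686 [497.1  51.7]
[ 0.5515 -0.1005  0.015 ] -111.1 1716 [195.6 121. ]
[0.5533 0.2938 0.015 ] -47.5 968 [487.9 146.6]
[ 0.6123 -0.2948  0.015 ] -12.5 954 [ 52.6 156.7]
[ 0.6313 -0.0217  0.015 ] 4.4 2505 [251.9 184.4]
[ 0.898  -0.3826  0.015 ] -79.6 1676 [ 27.1 319.4]
[ 0.8905 -0.0098  0.015 ] -88.3 2819 [247.3 332.6]
[0.8968 0.4263 0.015 ] -111.7 1072 [492.4 345.2]
[0.9206 0.2102 0.015 ] -105.1 344 [372.2 352.2]
dp [  -3.1 -274.9   60. ] roll 0.303 j6 -1.78
```

```bash
python3 -m crank '{"dp":[[-3,-50,0],[-3,-100,0],[-3,-150,0],[-3,-200,40],[-3,-250,80],[-3,-273,120],[-3,-273,120],[-3,-273,120],[-3,-273,120]],"roll":[0,0.1,0.2,0.303,0.303,0.303,0.303,0.303,0.303]}' 50 60
python3 - <<'E'
from h import *
im=snap('wrist','w7');d=load('w7');t,M=tool();print(t)
for p,a,A,c in bars(d,0.015,amin=500,amax=9000):
    if np.hypot(*(p-t)[:2])<.06: print(p.round(4),a.round(1),A,c.round(1)); to([*p[:2],.003],a+90)
E
```

```text
time_s: 10.65
tool_pos: [0.6122, -0.2972, 0.1384]
ee_rot: [-0.001, 0.113, 0.994, -0.0]
contact_force: [-0.8, 0.2, 1.8]
opening: 0.0499
finger_force: 0.0
[ 0.61300606 -0.29686895  0.13970469]
[ 0.6125 -0.2965  0.015 ] -12.1 1347 [252.3 182.8]
dp [  0.7   0.3 136.7] roll -0.016 j6 -1.63
```

```bash
python3 -m crank '{"dp":[[1,0,50],[1,0,95],[1,0,120],[1,0,134],[1,0,134],[1,0,134]],"roll":[0,0,0,0,0,0]}' 50 60
python3 -m crank '{"dp":[[0,0,0],[0,0,0],[0,0,0],[0,0,0],[0,0,0],[0,0,-20],[0,0,-70],[0,0,-120],[0,0,-170],[0,0,-220],[0,0,-240],[0,0,-240]],"roll":[0,0,0,0,0,0,0,0,0,0,0,0]}' 0 60
python3 - <<'E'
from h import *
to([.5725,.049,.24],98.8)
E
```

```text
time_s: 11.3
tool_pos: [0.6131, -0.2969, 0.0069]
ee_rot: [0.001, 0.113, 0.994, -0.0]
contact_force: [1.0, -0.8, -0.3]
opening: 0.0501
finger_force: 0.0
time_s: 12.5
tool_pos: [0.6129, -0.2978, 0.2502]
ee_rot: [0.004, 0.113, 0.994, -0.001]
contact_force: [0.7, -0.4, -2.3]
opening: 0.0144
finger_force: 59.3
dp [117.5 328.8   9.1] roll -0.381 j6 -1.63
```

```bash
python3 -m crank '{"dp":[[117,329,0],[117,329,0],[117,329,0],[117,329,0],[117,329,0],[117,329,0],[117,329,0],[117,329,0],[117,329,0],[117,329,0],[117,329,0],[117,329,60],[117,329,60]],"roll":[-0.381,-0.381,-0.381,-0.381,-0.381,-0.381,-0.381,-0.381,-0.381,-0.381,-0.381,-0.381,-0.381]}' - -
python3 - <<'E'
from h import *
a=snap('wrist','w8');to([.5725,.049,.075],98.8);cv2.imwrite('pics/c8.png',a)
E
```

```text
time_s: 13.8
tool_pos: [0.5687, 0.048, 0.1803]
ee_rot: [-0.004, -0.075, 0.997, -0.0]
contact_force: [-0.3, -0.4, -2.7]
opening: 0.0144
finger_force: 59.3
dp [ -4.5   0.6 105.6] roll -0.002 j6 -1.84
```

View pics/c8.png

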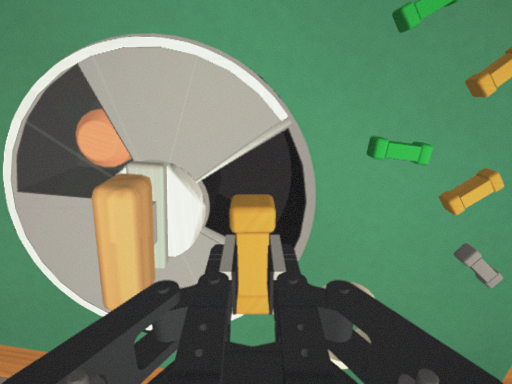

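The casting (252,250) is over the dark chamber through the open window, clear of the spanner (125,240).

```bash
python3 -m crank '{"dp":[[-4,5,20],[-4,5,50],[-4,5,80],[-4,5,98],[-4,5,98]],"roll":[0,0,0,0,0]}' - -
python3 -m crank '{"dp":[[0,0,0],[0,0,0],[0,0,0],[0,0,0],[0,0,-10],[0,0,-50],[0,0,-100],[0,0,-150],[0,0,-160],[0,0,-160]],"roll":[0,0,0,0,0,0,0,0,0,0]}' 32 60
python3 - <<'E'
from h import *
a=snap('wrist','w9');d=load('w9');print(tool()[0])
for p,a,A,c in bars(d,0.015,amin=500,amax=9000): print(p.round(4),a.round(1),A,c.round(1))
to([.554,.294,.14],43)
E
```

```text
time_s: 14.35
tool_pos: [0.5738, 0.0543, 0.0854]
ee_rot: [-0.002, -0.076, 0.997, -0.001]
contact_force: [0.2, -0.2, -1.0]
opening: 0.0146
finger_force: 59.4
time_s: 15.35
tool_pos: [0.5759, 0.0557, 0.2506]
ee_rot: [0.003, -0.077, 0.997, 0.001]
contact_force: [-0.7, -0.3, -0.4]
opening: 0.0322
finger_force: 0.0
[0.57486811 0.05554062 0.24828174]
[0.4256 0.2803 0.015 ] -43.9 1131 [454.6  64.1]
[ 0.5549 -0.1093  0.015 ] 40.9 1568 [124.3 120.6]
[0.5801 0.056  0.015 ] 6.0 825 [251.3 159.4]
[ 0.6412 -0.0721  0.015 ] 3.0 3428 [150.4 189.3]
[0.5526 0.2952 0.015 ] -48.0 956 [432.1 166.9]
[0.5479 0.3843 0.015 ] -73.2 598 [493.4 173.6]
[0.8055 0.5059 0.015 ] 20.1 3346 [494.9 330.5]
[ 0.896 -0.249  0.015] -85.1 2254 [ 37.6 319.7]
[0.877  0.0881 0.015 ] -87.4 658 [243.1 338.5]
[0.9049 0.2803 0.015 ] 48.3 565 [351.6 363.1]
dp [-15.6 238.7 108.6] roll 0.974 j6 -1.85
```

```bash
python3 -m crank '{"dp":[[-15,238,0],[-15,238,0],[-15,238,0],[-15,238,40],[-15,238,80],[-15,238,108],[-15,238,108],[-15,238,108],[-15,238,108],[-15,238,108]],"roll":[0.15,0.3,0.45,0.6,0.75,0.9,0.98,0.98,0.98,0.98]}' 50 60
python3 - <<'E'
from h import *
im=snap('wrist','w10');d=load('w10');t,M=tool();print(t)
for p,a,A,c in bars(d,0.015,amin=500,amax=9000):
    if np.hypot(*(p-t)[:2])<.06: print(p.round(4),a.round(1),A,c.round(1)); to([*p[:2],.003],a+90)
E
```

```text
time_s: 16.4
tool_pos: [0.5703, 0.2713, 0.136]
ee_rot: [-0.025, 0.379, 0.925, 0.014]
contact_force: [0.2, -0.4, 0.5]
opening: 0.0503
finger_force: 0.0
[0.57028454 0.27146423 0.13633926]
[0.5532 0.297  0.015 ] -46.7 1411 [257.1 158.8]
dp [ 22.5   5.1 134.9] roll 0.039 j6 -3.03
```

Joint 6 hit its limit, so I take the half-turn alternative.

```bash
python3 -m crank '{"dp":[[0,0,0],[0,0,0],[0,0,0],[0,0,0],[0,0,0],[0,0,0],[0,0,0],[0,0,0],[0,0,0],[0,0,0],[0,0,0],[0,0,0],[0,0,0],[0,0,0],[0,0,0],[0,0,0],[0,0,0],[0,0,0],[0,0,0],[0,0,0]],"roll":[-0.15,-0.3,-0.45,-0.6,-0.75,-0.9,-1.05,-1.2,-1.35,-1.5,-1.65,-1.8,-1.95,-2.1,-2.25,-2.4,-2.55,-2.7,-2.85,-3.0]}' - -
python3 -m crank '{"dp":[[0,0,0],[0,0,0],[0,0,0]],"roll":[-0.11,-0.11,-0.11]}' - -
python3 - <<'E'
from h import *
im=snap('wrist','w10');d=load('w10');t,M=tool();print(t,M.round(2).tolist())
for p,a,A,c in bars(d,0.015,amin=500,amax=9000):
    if np.hypot(*(p-t)[:2])<.06: print(p.round(4),a.round(1),A,c.round(1)); to([*p[:2],.003],a+90)
E
```

```text
time_s: 18.45
tool_pos: [0.5702, 0.2718, 0.1369]
ee_rot: [-0.013, 0.897, -0.44, -0.025]
contact_force: [0.2, 0.6, 0.2]
opening: 0.0498
finger_force: 0.0
time_s: 18.75
tool_pos: [0.5703, 0.2717, 0.1366]
ee_rot: [-0.014, 0.918, -0.395, -0.025]
contact_force: [-0.0, -0.5, -0.2]
opening: 0.0501
finger_force: 0.0
[0.57030605 0.27163425 0.13650069] [[0.69, -0.73, -0.03], [-0.72, -0.69, 0.05], [-0.06, -0.01, -1.0]]
[0.5553 0.2947 0.015 ] 133.2 1295 [248.9 203.5]
dp [-19.4  -4.1 134.9] roll 0.005 j6 0.08
```

```bash
python3 - <<'E'
from h import *
print(get_state()['joints'].round(3))
E
```

```text
[ 0.717  0.368 -0.175 -0.067 -1.024  0.077]
```

Joint 4 was dragged off, leaving a 3° tilt. I'll undo it by pushing gently against the opposite joint-6 limit.

```bash
python3 -m crank '{"dp":[[0,0,-20],[0,0,-40],[0,0,-40],[0,0,-40],[0,0,-40],[0,0,-40],[0,0,-40],[0,0,-40],[0,0,-40],[0,0,-40],[0,0,-40],[0,0,-40],[0,0,-40],[0,0,-40],[0,0,-40],[0,0,-40],[0,0,-40],[0,0,-40],[0,0,-40],[0,0,-40]],"roll":[-0.15,-0.3,-0.45,-0.6,-0.75,-0.9,-1.05,-1.2,-1.35,-1.5,-1.65,-1.8,-1.95,-2.1,-2.25,-2.4,-2.55,-2.7,-2.85,-2.94]}' - -
python3 -m crank '{"dp":[[0,0,0],[0,0,0]],"roll":[-0.05,-0.05]}' - -
python3 - <<'E'
from h import *
print(get_state()['joints'].round(3),tool()[1][:,2].round(3),tool()[0])
E
```

```text
time_s: 20.8
tool_pos: [0.5717, 0.2696, 0.1761]
ee_rot: [-0.026, 0.482, 0.876, 0.012]
contact_force: [-0.1, 0.0, -0.4]
opening: 0.0504
finger_force: 0.0
time_s: 21.0
tool_pos: [0.5668, 0.2755, 0.1766]
ee_rot: [-0.02, 0.468, 0.884, 0.01]
contact_force: [-0.8, -0.4, 0.2]
opening: 0.0497
finger_force: 0.0
[ 0.734  0.329 -0.141 -0.049 -1.096  3.026] [-0.026  0.035 -0.999] [0.56676503 0.2754704  0.17659863]
```

```bash
python3 -m crank '{"dp":[[0,0,0],[0,0,0],[0,0,0]],"roll":[-0.06,-0.12,-0.12]}' - -
python3 - <<'E'
from h import *
print(get_state()['joints'].round(3),tool()[1][:,2].round(3),tool()[0])
E
```

```text
time_s: 21.3
tool_pos: [0.551, 0.2907, 0.1766]
ee_rot: [0.001, 0.43, 0.903, 0.004]
contact_force: [-0.7, -0.8, -0.0]
opening: 0.0497
finger_force: 0.0
[ 7.980e-01  3.090e-01 -1.890e-01 -2.000e-03 -1.065e+00  3.027e+00] [ 0.004  0.006 -1.   ] [0.55099888 0.29074355 0.17659131]
```

```bash
python3 -m crank '{"dp":[[0,0,0],[0,0,0],[0,0,0],[0,0,0],[0,0,0],[0,0,0],[0,0,0],[0,0,0],[0,0,0],[0,0,0],[0,0,0],[0,0,0],[0,0,0],[0,0,0],[0,0,0],[0,0,20],[0,0,40],[0,0,40],[0,0,40],[0,0,40]],"roll":[0.15,0.3,0.45,0.6,0.75,0.9,1.05,1.2,1.35,1.5,1.65,1.8,1.95,2.1,2.25,2.4,2.55,2.7,2.85,3.0]}' - -
python3 - <<'E'
from h import *
im=snap('wrist','w10');d=load('w10');t,M=tool();print(t,get_state()['joints'].round(3))
for p,a,A,c in bars(d,0.015,amin=500,amax=9000):
    if np.hypot(*(p-t)[:2])<.06: print(p.round(4),a.round(1),A,c.round(1)); to([*p[:2],.003],a+90)
E
```

```text
time_s: 23.3
tool_pos: [0.5524, 0.29, 0.1363]
ee_rot: [-0.004, 0.929, -0.369, 0.0]
contact_force: [-0.8, -0.9, 0.0]
opening: 0.0503
finger_force: 0.0
[0.55242439 0.29000163 0.13642356] [ 0.794  0.346 -0.235 -0.003 -0.982  0.012]
[0.5548 0.2951 0.015 ] 133.5 1356 [248.3 185.7]
dp [ -1.6  -4.3 133.5] roll 0.046 j6 0.01
```

```bash
python3 -m crank '{"dp":[[-2,-4,50],[-2,-4,95],[-2,-4,120],[-2,-4,131],[-2,-4,131],[-2,-4,131]],"roll":[0.046,0.046,0.046,0.046,0.046,0.046]}' 50 60
python3 -m crank '{"dp":[[0,0,0],[0,0,0],[0,0,0],[0,0,0],[0,0,0],[0,0,-20],[0,0,-70],[0,0,-120],[0,0,-170],[0,0,-200],[0,0,-200]],"roll":[0,0,0,0,0,0,0,0,0,0,0]}' 0 60
python3 - <<'E'
from h import *
to([.573,.049,.2],98.8)
E
```

```text
time_s: 23.95
tool_pos: [0.555, 0.2959, 0.0068]
ee_rot: [-0.005, 0.922, -0.386, 0.001]
contact_force: [0.7, 0.9, 1.2]
opening: 0.05
finger_force: 0.0
time_s: 25.05
tool_pos: [0.5554, 0.2954, 0.2123]
ee_rot: [-0.009, 0.922, -0.386, 0.003]
contact_force: [-0.1, 0.6, -0.8]
opening: 0.0145
finger_force: 59.3
dp [187.8 160.6   9.2] roll -0.946 j6 -0.02
```

```bash
python3 -m crank '{"dp":[[171,150,0],[171,150,0],[171,150,0],[171,150,0],[171,150,0],[171,150,0],[171,150,0],[171,150,0],[171,150,0],[171,150,20],[171,150,40],[171,150,40]],"roll":[-0.15,-0.3,-0.45,-0.6,-0.75,-0.9,-0.946,-0.946,-0.946,-0.946,-0.946,-0.946]}' - -
python3 - <<'E'
from h import *
to([.5695,.068,.085],98.8)
E
```

```text
time_s: 26.25
tool_pos: [0.5646, 0.0669, 0.1613]
ee_rot: [-0.003, 0.997, 0.076, -0.0]
contact_force: [-0.6, 0.2, -0.9]
opening: 0.0142
finger_force: 59.2
dp [ 5.   0.1 76.3] roll -0.002 j6 1.27
```

```bash
python3 -m crank '{"dp":[[4,0,30],[4,0,60],[4,0,76],[4,0,76]],"roll":[0,0,0,0]}' - -
python3 -m crank '{"dp":[[0,0,0],[0,0,0],[0,0,0],[0,0,0],[0,0,-10],[0,0,-50],[0,0,-100],[0,0,-130],[0,0,-130]],"roll":[0,0,0,0,0,0,0,0,0]}' 32 60
python3 - <<'E'
from h import *
snap('wrist','w11');d=load('w11');t,M=tool();print(t,M[:,2].round(3),get_state()['joints'].round(2))
for p,a,A,c in bars(d,0.015,amin=300,amax=9000): print(p.round(4),a.round(1),A,c.round(1))
to([.426,.280,.14],46)
E
```

```text
time_s: 26.65
tool_pos: [0.5696, 0.068, 0.0864]
ee_rot: [-0.003, 0.997, 0.076, 0.0]
contact_force: [-0.5, 0.9, -0.7]
opening: 0.0146
finger_force: 59.3
time_s: 27.55
tool_pos: [0.5736, 0.0682, 0.2263]
ee_rot: [-0.005, 0.997, 0.077, 0.008]
contact_force: [-0.1, -0.7, -0.5]
opening: 0.0321
finger_force: 0.0
[0.57223414 0.06806272 0.2233606 ] [ 0.012  0.01  -1.   ] [ 0.46  0.19 -0.23 -0.   -1.13  1.27]
[0.5526 0.3724 0.015 ] 105.4 353 [  9.6 146. ]
[0.569  0.0665 0.015 ] -179.4 1986 [254.7 169.8]
[ 0.536  -0.1048  0.015 ] -173.6 4780 [381.6 214.5]
[0.4277 0.2797 0.015 ] 136.4 687 [ 84.  246.5]
[ 0.4554 -0.2831  0.015 ] 99.7 1675 [483.7 283.8]
[0.2324 0.3864 0.015 ] 133.1 2176 [ 22.4 344.8]
[0.2272 0.1813 0.015 ] 150.0 757 [149.7 367. ]
[ 0.2625 -0.1527  0.015 ] 74.0 354 [360.4 375.9]
dp [-113.4 -231.1   83.7] roll 0.921 j6 1.27
```

View pics/w11.png

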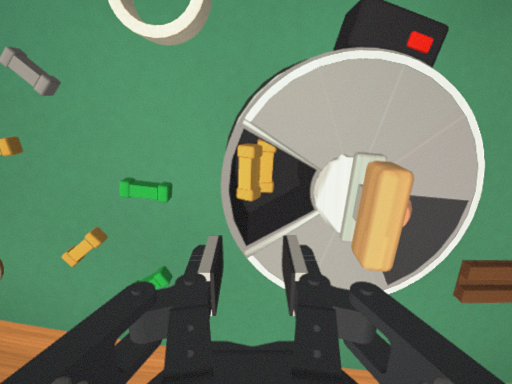

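Both castings lie side by side in the chamber at (254,170). Next is the one at (84,246).

```bash
python3 -m crank '{"dp":[[-30,-100,0],[-113,-230,0],[-113,-230,0],[-113,-230,0],[-113,-230,40],[-113,-230,83],[-113,-230,83],[-113,-230,83],[-113,-230,83],[-113,-230,83]],"roll":[0.15,0.3,0.45,0.6,0.75,0.91,0.91,0.91,0.91,0.91]}' 50 60
python3 - <<'E'
from h import *
im=snap('wrist','w12');d=load('w12');t,M=tool();print(t,get_state()['joints'].round(3))
for p,a,A,c in bars(d,0.015,amin=500,amax=9000):
    if np.hypot(*(p-t)[:2])<.07: print(p.round(4),a.round(1),A,c.round(1)); to([*p[:2],.004],a+90)
E
```

```text
time_s: 28.6
tool_pos: [0.4249, 0.2783, 0.1374]
ee_rot: [-0.005, 0.929, -0.369, 0.001]
contact_force: [0.2, -0.2, 0.5]
opening: 0.0497
finger_force: 0.0
[0.42490502 0.27818088 0.1373367 ] [ 0.967  0.164 -0.489 -0.    -0.908 -0.152]
[0.4267 0.2803 0.015 ] 136.9 1365 [251.6 183.6]
dp [ 1.000e-01 -1.400e+00  1.334e+02] roll -0.004 j6 -0.15
```

```bash
python3 -m crank '{"dp":[[0,-1,50],[0,-1,95],[0,-1,120],[0,-1,132],[0,-1,132],[0,-1,132]],"roll":[0,0,0,0,0,0]}' 50 60
python3 -m crank '{"dp":[[0,0,0],[0,0,0],[0,0,0],[0,0,0],[0,0,0],[0,0,-20],[0,0,-70],[0,0,-120],[0,0,-170],[0,0,-200],[0,0,-200]],"roll":[0,0,0,0,0,0,0,0,0,0,0]}' 0 60
python3 - <<'E'
from h import *
to([.5725,.046,.2],98.8)
E
```

```text
time_s: 29.25
tool_pos: [0.426, 0.2803, 0.0052]
ee_rot: [-0.005, 0.929, -0.37, 0.001]
contact_force: [0.1, -0.1, 0.1]
opening: 0.05
finger_force: 0.0
time_s: 30.35
tool_pos: [0.426, 0.2801, 0.2096]
ee_rot: [-0.009, 0.929, -0.369, 0.002]
contact_force: [0.2, -0.1, -1.4]
opening: 0.0147
finger_force: 59.2
dp [267.2  69.9   7.8] roll -0.91 j6 -0.15
```

```bash
python3 -m crank '{"dp":[[267,70,0],[267,70,0],[267,70,0],[267,70,0],[267,70,0],[267,70,0],[267,70,0],[267,70,0],[267,70,0],[267,70,20],[267,70,40],[267,70,40]],"roll":[-0.15,-0.3,-0.45,-0.6,-0.75,-0.91,-0.91,-0.91,-0.91,-0.91,-0.91,-0.91]}' - -
python3 - <<'E'
from h import *
to([.5725,.046,.087],98.8)
E
```

```text
time_s: 31.55
tool_pos: [0.568, 0.0449, 0.1604]
ee_rot: [-0.003, 0.997, 0.076, -0.0]
contact_force: [-0.4, -0.4, -1.9]
opening: 0.0148
finger_force: 59.1
dp [ 4.6  0.  73.4] roll -0.002 j6 1.31
```

```bash
python3 -m crank '{"dp":[[4,0,30],[4,0,60],[4,0,74],[4,0,74]],"roll":[0,0,0,0]}' - -
python3 -m crank '{"dp":[[0,0,0],[0,0,0],[0,0,0],[0,0,0],[0,0,-10],[0,0,-50],[0,0,-100],[0,0,-130],[0,0,-130]],"roll":[0,0,0,0,0,0,0,0,0]}' 32 60
python3 - <<'E'
from h import *
snap('top','t13');d=load('t13');t,M=tool();print(t,M[:,2].round(3),get_state()['joints'].round(2))
for p,a,A,c in bars(d,0.015): print(p.round(4),a.round(1),A,c.round(1))
d=snap('wrist','w13');d=load('w13')
for p,a,A,c in bars(d,0.015,amin=300,amax=9000): print('w',p.round(4),a.round(1),A,c.round(1))
to([.545,.394,.14],16)
E
```

```text
time_s: 31.95
tool_pos: [0.5734, 0.0459, 0.0877]
ee_rot: [-0.003, 0.997, 0.076, 0.001]
contact_force: [-0.7, 0.3, -0.6]
opening: 0.0143
finger_force: 59.3
time_s: 32.85
tool_pos: [0.5767, 0.0448, 0.2255]
ee_rot: [-0.004, 0.997, 0.076, 0.007]
contact_force: [-1.0, -0.2, -0.6]
opening: 0.0321
finger_force: 0.0
[0.57537621 0.04467742 0.22260699] [ 0.009  0.009 -1.   ] [ 0.41  0.2  -0.23 -0.   -1.13  1.31]
[ 0.6037 -0.0301  0.015 ] -178.9 148 [246.3 185. ]
[0.5651 0.0581 0.015 ] 99.4 247 [217.9 197.1]
[ 0.5516 -0.1002  0.015 ] 168.3 248 [268.8 201.6]
w [0.5657 0.0615 0.015 ] -155.8 2671 [238.9 171. ]
w [ 0.5335 -0.0921  0.015 ] -174.7 5074 [354.6 213.4]
w [ 0.4569 -0.2937  0.015 ] 98.5 2089 [476.9 282.9]
w [0.2335 0.3619 0.015 ] 132.9 2083 [ 21.9 345.7]
w [0.229  0.1573 0.015 ] 149.3 747 [149.6 367.3]
w [ 0.2634 -0.1763  0.015 ] 75.1 333 [360.8 376.3]
dp [  23.5 -349.3   83.1] roll 1.444 j6 1.31
```

```bash
python3 -m crank '{"dp":[[10,-100,0],[23,-349,0],[23,-349,0],[23,-349,0],[23,-349,0],[23,-349,0],[23,-349,40],[23,-349,80],[23,-349,80],[23,-349,80],[23,-349,80],[23,-349,80]],"roll":[0.15,0.3,0.45,0.6,0.75,0.9,1.05,1.2,1.35,1.44,1.44,1.44]}' 50 60
python3 - <<'E'
from h import *
im=snap('wrist','w14');d=load('w14');t,M=tool();print(t,get_state()['joints'].round(3))
for p,a,A,c in bars(d,0.015,amin=500,amax=9000):
    if np.hypot(*(p-t)[:2])<.09: print(p.round(4),a.round(1),A,c.round(1)); to([*p[:2],.004],a+90)
E
```

```text
time_s: 34.15
tool_pos: [0.5439, 0.3931, 0.1405]
ee_rot: [-0.003, 0.801, -0.599, -0.001]
contact_force: [0.0, -0.3, 0.3]
opening: 0.05
finger_force: 0.0
[0.54406016 0.39312455 0.14095997] [ 9.150e-01  4.130e-01 -1.200e-01 -1.000e-03 -1.031e+00 -6.280e-01]
[0.5456 0.3961 0.015 ] 107.1 1305 [251.1 184.1]
dp [ -1.8  -1.6 137. ] roll -0.012 j6 -0.63
```

```bash
python3 -m crank '{"dp":[[-2,-1.5,50],[-2,-1.5,95],[-2,-1.5,120],[-2,-1.5,134],[-2,-1.5,134],[-2,-1.5,134]],"roll":[0,0,0,0,0,0]}' 50 60
python3 -m crank '{"dp":[[0,0,0],[0,0,0],[0,0,0],[0,0,0],[0,0,0],[0,0,-20],[0,0,-70],[0,0,-120],[0,0,-170],[0,0,-200],[0,0,-200]],"roll":[0,0,0,0,0,0,0,0,0,0,0]}' 0 60
python3 - <<'E'
from h import *
to([.5725,.050,.2],98.8)
d=load('w13');c=d['im'][90:270,160:340];cv2.imwrite('pics/c13.png',cv2.resize(c,(540,540),interpolation=cv2.INTER_CUBIC))
E
```

```text
time_s: 34.8
tool_pos: [0.5463, 0.3973, 0.0085]
ee_rot: [-0.005, 0.8, -0.6, -0.0]
contact_force: [0.5, 0.2, -0.6]
opening: 0.0499
finger_force: 0.0
time_s: 35.9
tool_pos: [0.5466, 0.3971, 0.2141]
ee_rot: [-0.009, 0.8, -0.6, 0.0]
contact_force: [0.4, 0.1, -1.0]
opening: 0.0146
finger_force: 60.3
dp [340.5  72.6   9.4] roll -1.44 j6 -0.63
```

View pics/c13.png

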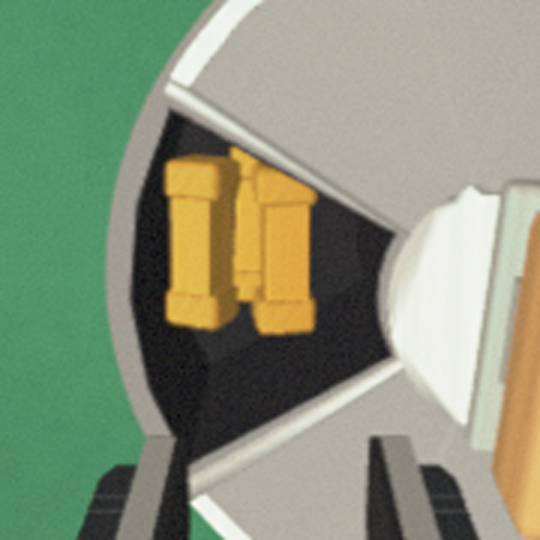

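Three castings are in the chamber (crop (200,240), (245,225), (288,250)). I'll drop the fourth on top.

```bash
python3 -m crank '{"dp":[[340,73,0],[340,73,0],[340,73,0],[340,73,0],[340,73,0],[340,73,0],[340,73,0],[340,73,0],[340,73,0],[340,73,0],[340,73,20],[340,73,45],[340,73,45]],"roll":[-0.15,-0.3,-0.45,-0.6,-0.75,-0.91,-1.05,-1.2,-1.35,-1.44,-1.44,-1.44,-1.44]}' - -
python3 - <<'E'
from h import *
to([.570,.050,.09],98.8)
E
```

```text
time_s: 37.2
tool_pos: [0.5673, 0.0481, 0.1565]
ee_rot: [-0.003, 0.997, 0.076, -0.001]
contact_force: [-1.1, -0.2, -1.5]
opening: 0.0146
finger_force: 60.3
dp [ 3.1 -1.1 66.5] roll -0.002 j6 1.3
```

```bash
python3 -m crank '{"dp":[[3,-1,30],[3,-1,55],[3,-1,67],[3,-1,67]],"roll":[0,0,0,0]}' - -
python3 -m crank '{"dp":[[0,0,0],[0,0,0],[0,0,0],[0,0,0],[0,0,-10],[0,0,-50],[0,0,-100],[0,0,-130],[0,0,-130]],"roll":[0,0,0,0,0,0,0,0,0]}' 32 60
python3 - <<'E'
from h import *
snap('wrist','w15');t,M=tool();print(t,M[:,2].round(3),get_state()['joints'].round(2))
d=load('w15');c=d['im'][90:270,160:400];cv2.imwrite('pics/c15.png',cv2.resize(c,(800,600),interpolation=cv2.INTER_CUBIC))
E
```

```text
time_s: 37.6
tool_pos: [0.5722, 0.0505, 0.092]
ee_rot: [-0.003, 0.997, 0.076, 0.001]
contact_force: [-0.0, 0.0, -1.2]
opening: 0.0143
finger_force: 60.3
time_s: 38.5
tool_pos: [0.575, 0.0502, 0.2294]
ee_rot: [-0.004, 0.997, 0.077, 0.007]
contact_force: [0.5, 0.4, 0.1]
opening: 0.032
finger_force: 0.0
[0.57364841 0.05010608 0.22654443] [ 0.009  0.009 -1.   ] [ 0.42  0.19 -0.23 -0.   -1.14  1.3 ]
```

View pics/c15.png

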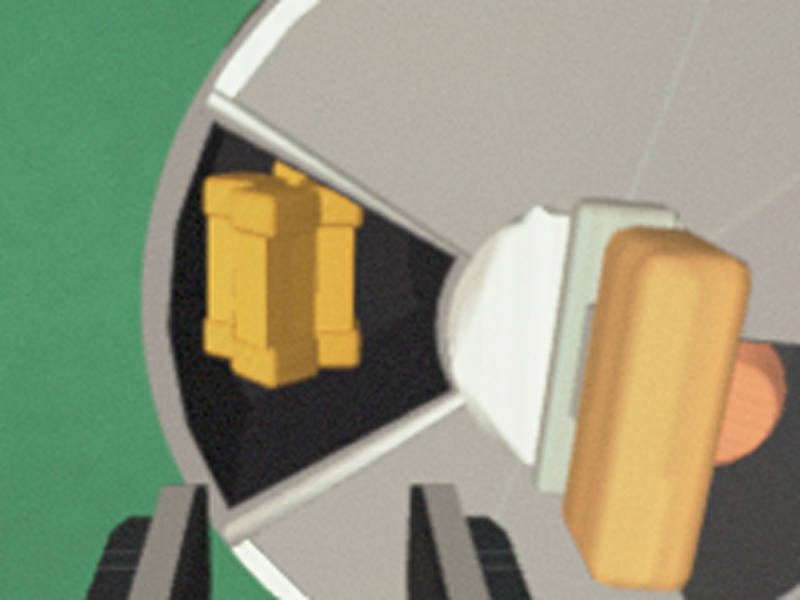

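All four castings are in chamber b, the top one at crop (272,280) and well below the shutter. Next I turn the wrist by half and take the spanner.

```bash
python3 -m crank '{"dp":[[0,0,-15],[0,0,-25],[2,77,-25],[2,77,-25],[2,77,-25],[2,77,-25],[2,77,-25],[2,77,-25],[2,77,-25],[2,77,-25],[2,77,-25],[2,77,-25],[2,77,-25],[2,77,-25],[2,77,-25],[2,77,-25],[2,77,-25],[2,77,-25],[2,77,-25],[2,77,-25]],"roll":[0.15,0.3,0.45,0.6,0.75,0.9,1.05,1.2,1.35,1.5,1.65,1.8,1.95,2.1,2.25,2.4,2.55,2.7,2.85,3.0]}' 60 60
python3 -m crank '{"dp":[[0,0,0],[0,0,0],[0,0,0]],"roll":[0.15,0.22,0.22]}' - -
python3 - <<'E'
from h import *
snap('wrist','w16');t,M=tool();d=load('w16');print(t,M[:,2].round(3),np.degrees(np.arctan2(M[1,1],M[0,1])),get_state()['joints'].round(2))
h=cv2.cvtColor(d['im'],cv2.COLOR_BGR2HSV);m=cv2.inRange(h,(10,60,100),(30,255,255));m[:,:215]=0;m[:,290:]=0;m[:120]=0;m[310:]=0
c=max(cv2.findContours(m,cv2.RETR_EXTERNAL,cv2.CHAIN_APPROX_NONE)[0],key=cv2.contourArea);r=cv2.minAreaRect(c);print(cv2.boundingRect(c),r)
x,y,w,hh=cv2.boundingRect(c)
for v,z in((y,.147),(y,.183),(y+hh,.183)): print(pt(d,r[0][0],v,z).round(4))
for u in(x,x+w): print('side',pt(d,u,y+hh-15,.183).round(4))
to([.584,-.026,.148])
E
```

```text
time_s: 40.55
tool_pos: [0.5853, -0.0263, 0.2467]
ee_rot: [0.001, -0.143, 0.99, 0.003]
contact_force: [-0.2, 0.3, -0.4]
opening: 0.0603
finger_force: 0.0
time_s: 40.85
tool_pos: [0.5854, -0.0263, 0.2467]
ee_rot: [0.001, -0.037, 0.999, 0.003]
contact_force: [0.8, -1.3, 0.3]
opening: 0.0604
finger_force: 0.0
[ 0.58556549 -0.02623477  0.24685248] [ 0.003  0.007 -1.   ] 94.35344795291904 [ 0.28  0.2  -0.17 -0.01 -1.2  -1.78]
(237, 145, 32, 103) ((252.49996948242188, 195.99996948242188), (101.99998474121094, 30.999996185302734), 90.0)
[ 0.5466 -0.0277  0.147 ]
[ 0.5405 -0.0285  0.183 ]
[ 0.6213 -0.0225  0.183 ]
side [ 0.6091 -0.0354  0.183 ]
side [ 0.6074 -0.0108  0.183 ]
dp [ 1.8 -0.3 98.8] roll 0 j6 -1.78
```

```bash
python3 -m crank '{"dp":[[2,1,40],[2,1,70],[2,1,90],[2,1,98],[2,1,98],[2,1,98]],"roll":[0,0,0,0,0,0]}' 60 60
python3 -m crank '{"dp":[[0,0,0],[0,0,0],[0,0,0],[0,0,0],[0,0,0],[0,0,0]],"roll":[0,0,0,0,0,0]}' 0 100
```

```text
time_s: 41.5
tool_pos: [0.585, -0.0246, 0.1504]
ee_rot: [0.003, -0.038, 0.999, 0.003]
contact_force: [-0.3, 0.0, -0.3]
opening: 0.0597
finger_force: 0.0
time_s: 42.1
tool_pos: [0.585, -0.0246, 0.1506]
ee_rot: [0.003, -0.037, 0.999, 0.003]
contact_force: [-1.5, -1.0, 6.1]
opening: 0.0228
finger_force: 98.1
```

```bash
python3 -m crank '{"dp":[[0,0,0.5],[0,0,0.5],[0,0,0.5],[0,0,0.5],[0,0,0.5],[0,0,0.5],[0,0,0.5],[0,0,0.5],[0,0,0.5],[0,0,0.5],[0,0,0.5],[0,0,0.5],[0,0,0.5],[0,0,0.5],[0,0,0.5],[0,0,0.5],[0,0,0.5]],"roll":[-0.1,-0.2,-0.3,-0.4,-0.5,-0.6,-0.7,-0.8,-0.9,-1.0,-1.1,-1.2,-1.3,-1.38,-1.42,-1.42,-1.42]}' - -
python3 - <<'E'
from h import *
t,M=tool();print(t,np.degrees(np.arctan2(M[1,1],M[0,1])),get_state()['moment'].round(2))
a=snap('wrist','w17');b=snap('scene','s17')
cv2.imwrite('pics/c17.png',np.hstack([a[0:270,110:390],cv2.resize(b[150:270,195:315],(270,270))]))
E
```

```text
time_s: 43.8
tool_pos: [0.584, -0.0236, 0.1507]
ee_rot: [0.004, -0.68, 0.733, 0.001]
contact_force: [-7.5, 6.8, 15.0]
opening: 0.0228
finger_force: 99.8
[ 0.5839606  -0.02359849  0.15068499] 175.65239909702413 [ 2.5   3.22 -0.1 ]
```

View pics/c17.png

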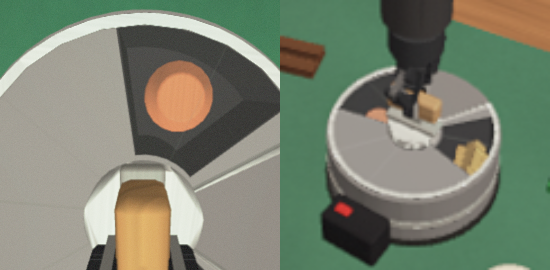

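Boss still covered at crop (178,95), and the castings show in chamber b. I'll get the shutter angle from the window edge (302,188)–(390,148).

```bash
python3 - <<'E'
from h import *
d=load('w17')
f=lambda a,b,z:(lambda p,q:(p.round(3),q.round(3),np.degrees(np.arctan2(*(q-p)[1::-1]))%360))(pt(d,*a,z),pt(d,*b,z))
print('win edge(+34):',f((302,188),(390,148),.107))
print('chamber far edge(+102):',f((245,155),(228,28),.1))
E
```

```text
win edge(+34): (array([ 0.551, -0.041,  0.107]), array([ 0.494, -0.064,  0.107]), np.float64(201.78481052227065))
chamber far edge(+102): (array([ 0.586, -0.065,  0.1  ]), array([ 0.59 , -0.141,  0.1  ]), np.float64(272.7293812771089))
```

```bash
python3 -m crank '{"dp":[[0,0,-4],[0,0,-8],[0,0,-14],[0,0,-20],[0,0,-40],[0,0,-70],[0,0,-70]],"roll":[0,0,0,0,0,0,0]}' - -
python3 - <<'E'
from h import *
to([.459,-.306,.15],7.5); a=snap('wrist','w18');print(tool()[1][:,2].round(3))
E
```

```text
time_s: 44.6
tool_pos: [0.5867, -0.0252, 0.2237]
ee_rot: [0.007, -0.68, 0.733, -0.001]
contact_force: [1.2, 1.1, -1.9]
opening: 0.0226
finger_force: 98.6
dp [290.2 106.8  70.2] roll -0.207 j6 -0.36
[ 0.009  0.008 -1.   ]
```

```bash
python3 -m crank '{"dp":[[50,10,0],[290,107,0],[290,107,0],[290,107,0],[290,107,0],[290,107,0],[290,107,30],[290,107,70],[290,107,100],[290,107,100],[290,107,100]],"roll":[0,-0.1,-0.207,-0.207,-0.207,-0.207,-0.207,-0.207,-0.207,-0.207,-0.207]}' - -
python3 - <<'E'
from h import *
a=snap('wrist','w19');t,M=tool();print(t,M.round(3).tolist());to([.459,-.306,.05],7.5)
d=load('w19');print(px(d,[.459,-.308,.02]))
cv2.imwrite('pics/c19.png',cv2.resize(a[90:290,150:350],(600,600),interpolation=cv2.INTER_CUBIC))
E
```

```text
time_s: 45.75
tool_pos: [0.4556, -0.3056, 0.1166]
ee_rot: [-0.003, 0.752, -0.659, -0.001]
contact_force: [1.2, -0.3, -1.8]
opening: 0.023
finger_force: 98.5
[ 0.45652583 -0.30574177  0.11770135] [[0.131, -0.991, 0.005], [-0.991, -0.131, 0.006], [-0.005, -0.006, -1.0]]
dp [ 0.9 -2.  67.7] roll 0.0 j6 0.38
[249.90132393 188.03033376]
```

View pics/c19.png

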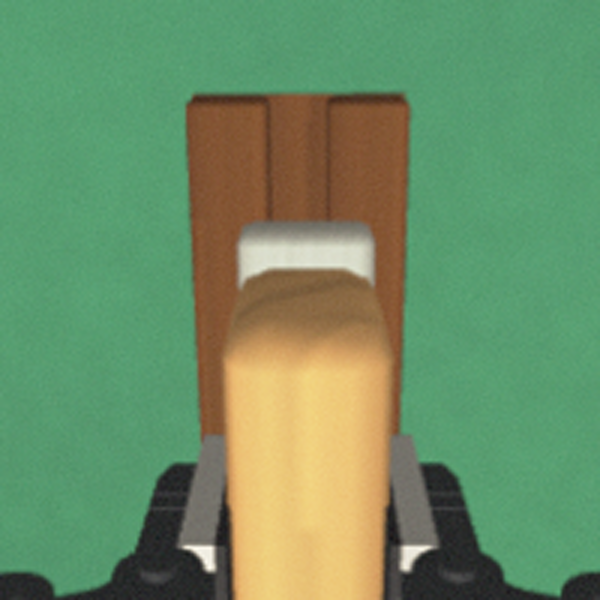

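The bar centre (crop 307) is about 2 mm right of the slot centre (crop 299), which agrees with the computed −2 mm in y.

```bash
python3 -m crank '{"dp":[[1,-2,0],[1,-2,20],[1,-2,40],[1,-2,55],[1,-2,62],[1,-2,65],[1,-2,67],[1,-2,67]],"roll":[0,0,0,0,0,0,0,0]}' - -
```

```text
time_s: 46.6
tool_pos: [0.4586, -0.3058, 0.0502]
ee_rot: [-0.004, 0.752, -0.659, -0.0]
contact_force: [0.7, 0.0, -2.6]
opening: 0.0229
finger_force: 98.6
```

```bash
python3 -m crank '{"dp":[[0,0,1],[0,0,2],[0,0,2]],"roll":[0,0,0]}' - -
python3 -m crank '{"dp":[[0,0,0],[0,0,0],[0,0,0],[0,0,0],[0,0,-10],[0,0,-50],[0,0,-100],[0,0,-150],[0,0,-150],[0,0,-150]],"roll":[0,0,0,0,0,0,0,0,0,0]}' 60 60
python3 - <<'E'
from h import *
a=snap('wrist','w20');b=snap('scene','s20');c=snap('top','t20')
d=load('w20')
h=cv2.cvtColor(a,cv2.COLOR_BGR2HSV);m=cv2.inRange(h,(10,60,150),(30,255,255)); m[:, :215]=0;m[:,300:]=0;m[:100]=0;m[240:]=0
q=max(cv2.findContours(m,cv2.RETR_EXTERNAL,cv2.CHAIN_APPROX_NONE)[0],key=cv2.contourArea);x,y,w,hh=cv2.boundingRect(q);print(x,y,w,hh,pt(d,x+w/2,y+hh,.082).round(4),pt(d,x+w/2,y,.082).round(4))
cv2.imwrite('pics/c20.png',np.hstack([a[60:260,150:350],b[130:330,150:350],cv2.resize(c[130:250,190:310],(200,200))]))
E
```

```text
time_s: 46.9
tool_pos: [0.4588, -0.3059, 0.0497]
ee_rot: [-0.004, 0.752, -0.659, 0.0]
contact_force: [-3.4, 3.8, 12.6]
opening: 0.0228
finger_force: 100.8
time_s: 47.9
tool_pos: [0.4581, -0.3069, 0.1999]
ee_rot: [-0.005, 0.752, -0.66, 0.001]
contact_force: [0.3, 0.2, -1.2]
opening: 0.0601
finger_force: 0.0
239 141 27 80 [ 0.4549 -0.2697  0.082 ] [ 0.4648 -0.3457  0.082 ]
```

View pics/c20.png

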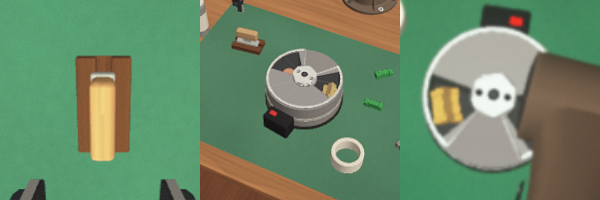

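Spanner stands on its rest, castings are in chamber b and the boss is covered. One numeric check of the shutter angle before handing in.

```bash
python3 - <<'E'
from h import *
for n,z in(('t20',3),('s20',3),('t0',3),('s0',3)):
    d=load(n);c=px(d,[.584,-.0265,.121]);g=cv2.cvtColor(d['im'],cv2.COLOR_BGR2GRAY)
    x,y=int(c[0]),int(c[1]);k=13;s=cv2.resize(g[y-k:y+k,x-k:x+k],None,fx=8,fy=8,interpolation=cv2.INTER_CUBIC)
    N,L,S,C=cv2.connectedComponentsWithStats((s<140).astype(np.uint8))
    for i in range(1,N):
        if 40<S[i,4]<3000: 
            p=pt(d,x-k+(C[i][0]-3.5)/8,y-k+(C[i][1]-3.5)/8,.121);r=p[:2]-[.584,-.0265]
            print(n,S[i,4],p.round(4),np.degrees(np.arctan2(r[1],r[0])).round(1))
E
```

```text
t20 251 [0.5882 0.0122 0.121 ] 83.8
t20 1952 [ 0.5841 -0.0275  0.121 ] -85.0
t20 609 [ 0.5876 -0.0023  0.121 ] 81.5
t20 573 [ 0.5793 -0.0514  0.121 ] -100.7
t20 949 [0.5591 0.0101 0.121 ] 124.2
t20 606 [ 0.5529 -0.0569  0.121 ] -135.6
s20 359 [ 0.537  -0.0362  0.121 ] -168.3
s20 243 [ 0.5416 -0.0171  0.121 ] 167.4
s20 83 [ 0.5483 -0.002   0.121 ] 145.5
s20 135 [ 0.5816 -0.0451  0.121 ] -97.5
s20 1669 [ 0.5836 -0.024   0.121 ] 98.9
s20 46 [ 0.6038 -0.0645  0.121 ] -62.4
s20 566 [ 0.6152 -0.0484  0.121 ] -35.1
s20 165 [0.59   0.0041 0.121 ] 78.9
s20 628 [ 0.6293 -0.0253  0.121 ] 1.5
s20 400 [0.6081 0.0229 0.121 ] 63.9
s20 192 [0.619  0.0068 0.121 ] 43.5
t0 1613 [0.567  0.0104 0.121 ] 114.7
t0 2135 [ 0.5841 -0.0274  0.121 ] -85.0
t0 713 [ 0.5854 -0.0021  0.121 ] 86.7
t0 696 [ 0.5815 -0.0516  0.121 ] -95.8
t0 798 [ 0.5536 -0.0564  0.121 ] -135.5
s0 171 [ 0.5836 -0.0451  0.121 ] -91.2
s0 1702 [ 0.5836 -0.024   0.121 ] 98.7
s0 82 [ 0.6035 -0.0643  0.121 ] -62.7
s0 1537 [ 0.6224 -0.0373  0.121 ] -15.7
s0 181 [0.5875 0.0038 0.121 ] 83.4
s0 428 [0.608  0.0227 0.121 ] 64.0
s0 227 [0.6174 0.009  0.121 ] 46.7
```

```bash
python3 -c "
from cell import *
print(hand_in())"
```

```text
the job is handed in; nothing more can be done
None
```

I handed the job in at about 48 s: all four castings are in empty chamber b, the shutter measures about 0° (shut), and the spanner is back on its rest; no verdict came back.

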